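Check a brass weight under the loupe at the marked focal height

ROBOT

A 6-joint arm with a two-finger parallel gripper is mounted at the origin on a cart in front of the work surface, level with it; the furniture and walls round the work are solid. World frame = base frame: x ahead of the robot, y to its left, z up, the work surface at z = 0. Lengths are in mm, angles in rad, forces in N, time in s.
With the tool pointing down it reaches from about 350 to 875 mm from the base axis. Payload 4.2 kg.
Tool frame: the origin (TCP) lies on the mounting face of the last link; the fingertips stand 173 mm ahead of it and the grasp point (between the pads) lies grip_point_offset ahead of it (grip_point_offset is the distance from the TCP to the grasp point, in mm); z points along the fingers, y is the line along which they close (so a half turn about z gives the same grasp; the last joint's range is limited). The gripper opens to 85 mm and grips with 20 to 120 N. Pads are 22 mm wide; open, the fingers measure 114 mm over their backs; the gripper's body (76 mm by 85 mm) begins 54 mm behind the grasp point. The pads swing forward as they close: fully open they stand 13 mm farther back than shut.
Start: joints at [1.583, 0.385, 0.008, 0, -1.194, -0.259], TCP at [152.657, 606.049, 404.712] pointing down, gripper open.
Joint ranges: [-3.14, 3.14], [-1.21, 2.06], [-1.07, 1.41], [-3.16, 2.05], [-2.99, -0.16], [-3.1, 3.1]. Speed limits (rad/s): [2.79, 2.79, 3.14, 3.14, 3.14, 3.14].

INTERFACE

Orientations are given as a unit quaternion [x, y, z, w].
In Python, from bench import read_state, get_image, job_done, recognise, place_of, grip_point_offset gives the robot as it stands. The module is installed in compiled form; this text tells all that it offers.
- The arm moves only by the tool carry_out, never from a script. Its arguments are lists of equal length, an entry for each row: "slide": the shift along the tool's x, y, z in m, a list of three; "roll": the turn about the tool's z in degrees; "claw": the finger opening in m, from 0 to 0.0854. A call has 1 to 8 rows; each row is the pose to reach, as a shift and turn from the pose commanded when the call began, along the tool's axes at that moment; what a row does not reach only later rows make up. A row lasts 1/8 s, in which the tool goes at most 62.5 mm and 10.7 degrees, less where a joint would pass 70% of its speed; a pose out of reach is approached as far as the arm can. A call with a gripper value outside its range is refused whole. The fingers move at their own pace and stop on an object; the grip force is fixed at half the most. Time passes only in rows, so rows that repeat a pose let the fingers close. It gives the time, the measured TCP pose, the force, the opening and the grip force at its end, in the units of the state.
- read_state(): the state, without advancing time (a new reading comes with each control period).
- get_image(name): name is "scene" or "top" or "wrist"; returns a dict with "img" (384x512x3 uint8, red, green, blue), "z_map" (384x512 float32, mm along the optical axis (not along the pixel's ray), 0 where there is no reading), "mtx" (3x3 intrinsics, pixels), "k1" (the pictures are not rectified: a ray, as slopes to the right and down, at radius r is drawn at 1 + k1 r^2 times it, then the intrinsics apply), "world_from_camera" (4x4, takes a point from camera to world coordinates); the wrist camera has in their place "T_tool_cam" (4x4, takes a point from camera to tool coordinates, whose origin is the TCP and whose axes are the flange's). Camera axes: x right, y up, looking along -z (the intrinsics and any distortion apply to the point x, -y, -z); pixel columns grow to the right and rows downward; lengths in mm; the calibration is good to about 2 mm. A picture is of the moment at which its call begins: read the wrist's pose just before it.
- job_done(): hands the job in; it is judged then, once.
Trained networks look in a picture, given as the dict that the camera call returned (one of the last four; its "shot" number tells which), for a name from the list of things; names that differ only in an ending like _2 or _b are one class to them, and where a whole thing is asked for, a point or a joint stands for the part that bears it (a point fixed in the world has none). Each returns a list of dicts, best first, with "conf" (0 to 1); they miss things now and then, are a little off and sometimes report something else, mostly with a low value. They report only what shows in the picture. A call takes as long as a camera call.
- recognise(picture, thing): "at" ([column, row] in pixels, amid what is visible of it).
- place_of(picture, thing): "at" ([column, row] in pixels: a listed point, or the origin of a listed thing).
The state is a dict: "clock": time; "joints": joint angles; "joint_vel": joint speeds; "joint_efforts": joint torques, N m; "position": TCP position; "ee_rot": TCP orientation; "contact_force": force on the tool from outside, world axes, zero at the start; "wrist_torque": the same for the moment, N m; "gripper_width": finger opening in mm; "grasp_force": force on a finger pad.
Only numpy, scipy, OpenCV 4.12 (cv2) and the standard library are available. Lean on these libraries where they do the work, as an engineer would, in place of code of your own. Each camera call takes 0.05 s, during which the arm holds its last target. There are 200 camera calls.

TASK

Start the check by pressing the desk timer's push button fully down and letting it come back up. Then pick up the loupe by its handle and hold it level and still over the brass weight on the inspection stand, with the lens centred over the weight and at the height the pointer on the stand's post marks. Finish while still holding it there, touching neither stand nor weight with it, and leave the pointer, the weight and everything else as they were.

Things in the scene. Friction and masses are not known exactly. Their poses are not given: they have to be found in the camera images.
- stand: fixed inspection stand: grey base 165 x 90 mm, top 12 mm up, with a round aluminium stage 68 mm across, its top 20 mm up. Origin on the counter under the stage's centre, z up; x points from the stage to an upright 10 mm gauge post 85 mm away, 186 mm tall. Base spans x -57 to 108 mm. The post points away from the robot within 0.4 rad; bring the loupe in with its handle away from the post
- pointer_tip (a point): tip of the focus pointer, a thin 6 mm steel rod on a 22 mm collar on the gauge post, pointing from the post to the stage. The tip ends 45 mm short of the stage's axis; its height (90 to 150 mm above the counter, different each time) marks the height for the middle plane of the lens. The collar slides on the post at 4 N and must not be shifted
- weight_top (a point): top of the knob of the brass weight to be checked, on the weight's axis: a knobbed brass cylinder 28 mm across and 36 mm tall standing loose on the stand's stage, about at its centre
- weight: the same brass weight (0.14 kg); origin at the centre of its underside, z up
- lens_center (a point): centre of the loupe's lens: round steel-framed glass, frame 60 mm across and 14 mm tall; this point lies half-way up the frame, 7 mm above the loupe's underside. x points from the handle to the lens, z is the lens axis (up as it lies on the counter)
- loupe_grip (a point): place to hold the loupe, near its centre of mass: middle of the straight wooden handle, 16 mm wide (y), 20 mm tall (z), 78 mm long (x, from 47 to 125 mm behind the lens centre). The point is half-way up the handle, 75 mm from the lens centre along -x and 3 mm higher; axes as lens_center
- loupe: the loupe as a whole (about 0.09 kg), lying flat on the counter at the start; origin under the lens centre at its underside, axes as lens_center
- start_button_top (a point): centre of the top of the desk timer's round white push button, 28 mm across; it is pressed straight down. The timer is a fixed grey box 80 x 100 mm, 28 mm tall, with a narrow display behind the button
- start_button (a joint): travel of that button: 0 m up, 0.006 m fully down (5 N); a spring brings it back
- small_weight: bystander: low brass weight 26 mm across, 21 mm tall, on the counter between robot and stand; origin at the centre of its underside
- herb_jar: bystander: jar with black lid, 66 mm across, 100 mm tall, on the right; origin at the centre of its underside
- weight_box: bystander: wooden box with glass lid, 86 x 150 x 41 mm, behind on the left; origin at the centre of its underside
- mug: bystander: striped mug, 86 mm across, 90 mm tall, on the left; origin at the centre of its underside

How it is judged:
By the outcome, as a careful person would: the job done as asked, in the order asked, and still so for the second after the job is handed in, while the arm keeps its last pose, push and grip.
It also fails if it takes over 54 s, if anything falls off the work surface, if the arm or the gripper's body presses on something with over 40 N, if the wrist force passes 120 N, or if a joint passes its speed limit or range.

## Working session

There is one attempt and no reset: what is moved stays moved. The work goes in short steps, Python scripts to look and compute and a tool call to move; the robot and the scene stay as the last step left them, time stands still between calls to the robot, and variables do not carry over. Pictures are saved under pics/ and viewed, at most 10 in all, crops included, and the job is handed in when it is done.

Besides the shell and the picture viewer there is one more tool, called after "Call:" as name([rows], argument=value, ...), one row to a line, values as JSON. carry_out: Moves the arm, as the interface text tells. Its arguments: {"type":"object","properties":{"slide":{"type":"array"},"roll":{"type":"array"},"claw":{"type":"array"}},"required":["slide","roll","claw"]}

```bash
mkdir -p pics; cat > h.py <<'E'
import numpy as np, cv2
from bench import *
from scipy.spatial.transform import Rotation as R
def T_of(pic,st=None):
    if 'world_from_camera' in pic: return np.array(pic['world_from_camera'])
    T=np.eye(4);T[:3,:3]=R.from_quat(st['ee_rot']).as_matrix();T[:3,3]=st['position'];return T@np.array(pic['T_tool_cam'])
def ray(pic,px):
    K=np.array(pic['mtx'],float)
    u=cv2.undistortPoints(np.array([[px]],float),K,np.array([pic['k1'],0,0,0],float))[0,0]
    return np.array([u[0],-u[1],-1.])
def onz(pic,px,z,st=None):
    T=T_of(pic,st);d=T[:3,:3]@ray(pic,px);o=T[:3,3];return o+d*(z-o[2])/d[2]
def dep(pic,px,st=None):
    c,r=int(round(px[0])),int(round(px[1]));w=pic['z_map'][max(r-1,0):r+2,max(c-1,0):c+2];w=w[w>0]
    if not len(w): return None
    T=T_of(pic,st);return T[:3,:3]@(ray(pic,px)*np.median(w))+T[:3,3]
def snap(name):
    st=read_state();p=get_image(name);return p,st
def save(p,f,box=None,s=1):
    im=p['img'][:,:,::-1]
    if box: im=im[box[1]:box[3],box[0]:box[2]]
    cv2.imwrite('pics/'+f,cv2.resize(im,None,fx=s,fy=s,interpolation=cv2.INTER_CUBIC))
def tri(A,B):
    M=np.zeros((3,3));b=np.zeros(3)
    for o,d in (A,B):
        d=d/np.linalg.norm(d);P=np.eye(3)-np.outer(d,d);M+=P;b+=P@o
    return np.linalg.solve(M,b)
E
cat > a.py <<'E'
from h import *
np.set_printoptions(precision=1,suppress=True)
st=read_state();print(st,grip_point_offset() if callable(grip_point_offset) else grip_point_offset)
hz=dict(stand=0,pointer_tip=None,weight_top=56,weight=20,lens_center=7,loupe_grip=10,start_button_top=None,small_weight=0,herb_jar=0,weight_box=0,mug=0)
S={}
for n in('scene','top'):
    p,st=snap(n);save(p,n+'.png',s=1.5)
    for t,z in hz.items():
        for r in place_of(p,t)[:2]:
            print(n,t,round(r['conf'],2),np.array(r['at']),'onz',None if z is None else onz(p,r['at'],z),'dep',dep(p,r['at']))
            if (t,n) not in S:S[t,n]=(T_of(p)[:3,3],T_of(p)[:3,:3]@ray(p,r['at']))
for t in hz:
    if (t,'scene') in S and (t,'top') in S: print('tri',t,tri(S[t,'scene'],S[t,'top']))
E
python3 a.py
```

```text
{'clock': 0.0, 'joints': array([ 1.6,  0.4,  0. , -0. , -1.2, -0.3]), 'joint_vel': array([ 0., -0.,  0.,  0., -0.,  0.]), 'joint_efforts': array([ -0. , -39.2,  18.8,   4.2,  -0. ,  -0. ]), 'position': array([152.6, 605.9, 403.6]), 'ee_rot': array([ 1. , -0.1, -0. ,  0. ]), 'contact_force': array([-1.1,  0.1, -0.6]), 'wrist_torque': array([0., 0., 0.]), 'grasp_force': 0.0, 'gripper_width': 85.58496492315876} 154.70000000000002
scene stand 0.73 [283.4 209.3] onz [637.9 -37.7  -0. ] dep [626.  -46.8  18.6]
scene pointer_tip 0.56 [295. 170.] onz None dep [799.2  47.   -0.6]
scene pointer_tip 0.21 [284.1 208.7] onz None dep [628.5 -47.4  19.8]
scene weight_top 0.7 [282.  208.3] onz [602.  -59.5  56. ] dep [626.  -41.   18.6]
scene weight_top 0.52 [284.3 195.7] onz [644.9 -32.   56. ] dep [648.5 -29.3  50.8]
scene weight 0.58 [294.1 168.9] onz [784.7  40.8  20. ] dep [800.   51.8   0.9]
scene weight 0.44 [285.6 199. ] onz [661.9 -25.2  20. ] dep [645.  -37.9  44.9]
scene lens_center 0.82 [215.2 177.3] onz [581.7 219.5   7. ] dep [582.1 220.    6.3]
scene lens_center 0.53 [294.8 170.6] onz
[... 1558 characters left out ...]
. ]
top weight_box 0.83 [189.4 143.5] onz [753.4 253.9   0. ] dep [740.7 246.5  42.7]
top weight_box 0.46 [275.7 154.5] onz [720.4 -32.5   0. ] dep [717.2 -32.1  11.7]
top mug 0.95 [123.6 184.3] onz [611.7 462.9   0. ] dep [598.4 441.   68.4]
top mug 0.56 [197.7 192.2] onz [589.8 219.4   0. ] dep [587.8 217.7  11.2]
tri stand [651.3 -30.  -18. ]
tri pointer_tip [691.9 -21.  124.5]
tri weight_top [652.5 -31.5  -9.8]
tri weight [632.  -44.7 187.1]
tri lens_center [589.4 221.9   0.7]
tri loupe_grip [502.2 199.   32.4]
tri start_button_top [ 762.7  -74.7 -315.1]
tri small_weight [431.   -3.   -6.2]
tri herb_jar [ 681.6 -410.6   -5.2]
tri weight_box [760.3 254.  -13.1]
tri mug [613.2 462.9  -2.2]
```

View pics/scene.png

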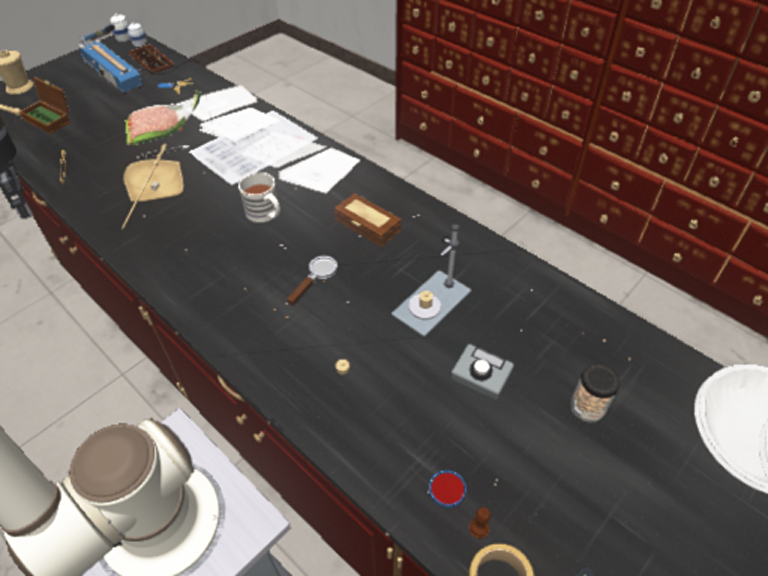

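View pics/top.png

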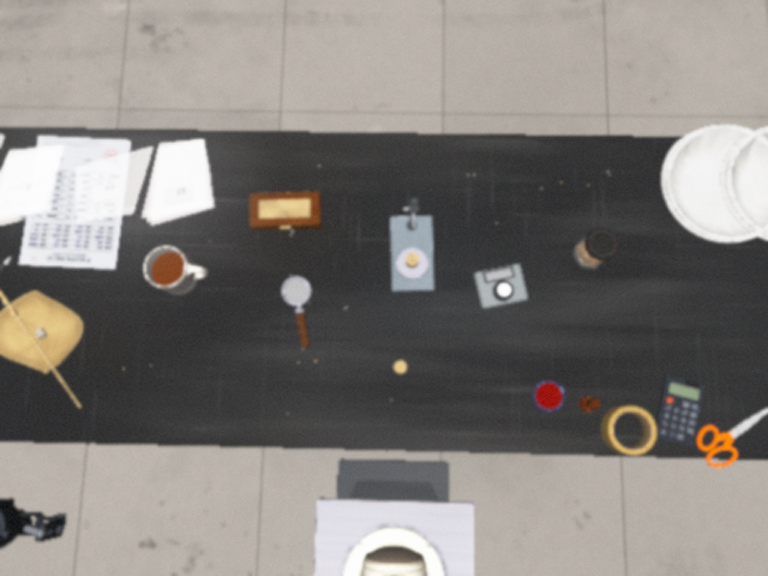

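```bash
cat >> h.py <<'E'
def go(target,yaw=None,st=None):
    """world TCP target mm (+ world yaw of tool x, deg) -> slide m, roll deg"""
    st=st or read_state();M=R.from_quat(st['ee_rot']).as_matrix()
    s=M.T@(np.array(target)-st['position'])/1000
    y=np.degrees(np.arctan2(M[1,0],M[0,0]));r=0 if yaw is None else -((yaw-y+180)%360-180)
    return np.round(s,4),round(r,2),'yaw now',round(y,2)
E
python3 - <<'E'
from h import *
np.set_printoptions(precision=2,suppress=True)
A=[]
for n,g in(('scene',(320.8,245.5)),('top',(335.5,193))):
    p,st=snap(n)
    for r in place_of(p,'start_button_top')+recognise(p,'start_button_top'): print(n,r['conf'],r['at'],dep(p,r['at']))
    print('guess',dep(p,g),onz(p,g,35)); A.append((T_of(p)[:3,3],T_of(p)[:3,:3]@ray(p,g)))
b=tri(*A);print('tri',b)
p,st=snap('wrist');print(p['T_tool_cam'],p['mtx'],p['k1'])
print(R.from_quat(st['ee_rot']).as_matrix())
print(go([500,-220,400]))
E
```

```text
scene 0.44 [322.4, 242.5] [ 590.19 -221.09   48.5 ]
guess [ 578.18 -224.3    49.79] [ 587.25 -219.63   35.  ]
top 0.47 [335.6, 193.5] [ 584.2  -218.52   50.81]
top 0.57 [335.4, 192.1] [ 588.27 -217.64   52.67]
guess [ 585.84 -218.3    50.43] [ 588.67 -220.92   35.  ]
tri [ 587.9  -220.24   35.27]
[[ 0.    0.95  0.3  78.18]
 [ 1.   -0.   -0.    0.39]
 [-0.    0.3  -0.95 30.11]
 [ 0.    0.    0.    1.  ]] [[295.91   0.   260.67]
 [  0.   295.91 189.37]
 [  0.     0.     1.  ]] 0.0038940526706316004
[[ 0.97 -0.24  0.  ]
 [-0.24 -0.97  0.  ]
 [ 0.   -0.   -1.  ]]
(array([0.54, 0.72, 0.  ]), 0, 'yaw now', np.float64(-14.14))
```

Call:
carry_out([
  [0.624, 0.694, 0],
  [0.624, 0.694, 0],
  [0.624, 0.694, 0],
  [0.624, 0.694, 0],
  [0.624, 0.694, 0],
  [0.624, 0.694, 0],
  [0.624, 0.694, 0],
  [0.624, 0.694, 0],
], roll=[0, 0, -3, -6, -9, -12, -14.1, -14.1], claw=[0, 0, 0, 0, 0, 0, 0, 0])

```text
clock: 2.55
position: [386.4, 162.0, 405.3]
ee_rot: [1.0, 0.0, 0.001, -0.001]
contact_force: [0.4, 0.9, 0.5]
gripper_width: -0.0
grasp_force: 0.0
```

```bash
python3 -c "
from h import *
s=read_state();print(s['position'],s['clock'],s['gripper_width'],go([588,-219,330],0))"
```

```text
[386.42665514 161.96204617 405.31654014] 2.55 -0.011322418052785253 (array([0.2013, 0.3811, 0.0752]), np.float64(0.02), 'yaw now', np.float64(0.02))
```

Call:
carry_out([
  [0.2, 0.381, 0],
  [0.2, 0.381, 0.02],
  [0.2, 0.381, 0.04],
  [0.2, 0.381, 0.06],
  [0.2, 0.381, 0.075],
  [0.2, 0.381, 0.075],
  [0.2, 0.381, 0.075],
  [0.2, 0.381, 0.075],
], roll=[0, 0, 0, 0, 0, 0, 0, 0], claw=[0, 0, 0, 0, 0, 0, 0, 0])

```text
clock: 3.55
position: [586.4, -220.6, 326.5]
ee_rot: [1.0, -0.003, -0.002, -0.0]
contact_force: [-0.6, 0.1, -1.0]
gripper_width: -0.2
grasp_force: 0.0
```

```bash
python3 - <<'E'
from h import *
np.set_printoptions(precision=1,suppress=True)
p,st=snap('wrist');print(st['position'],st['clock'])
for n in('start_button_top',):
  for r in place_of(p,n)+recognise(p,n): print(n,r['conf'],r['at'],dep(p,r['at'],st))
save(p,'w1.png',s=1.5)
z=p['z_map'];T=T_of(p,st)
im=p['img'].astype(int);m=(im.min(2)>190).astype(np.uint8)
k,l,s,c=cv2.connectedComponentsWithStats(m)
for i in range(1,k):
  if s[i][4]>150: print(s[i],c[i],dep(p,c[i],st))
E
```

```text
[ 586.4 -220.6  326.5] 3.55
start_button_top 0.78 [259.7, 188.7] [ 585.4 -220.3   50.5]
start_button_top 0.57 [259.3, 187.4] [ 586.7 -219.9   51. ]
[    0     0   114   178 14133] [52.7 92.4] [666.1 -38.3  21.2]
[435  50  29  59 305] [444.8  76.8] [ 676.8 -377.8   27.2]
[ 195  117  119  100 4660] [257.2 169.2] [ 600.5 -218.1   40.8]
[ 217  128   66   34 1271] [249.8 144.8] [ 620.4 -211.5   29.7]
[243 173  32  31 765] [258.5 187.8] [ 586.2 -219.3   50.6]
[ 66 305  22  18 283] [ 76.1 313.8] [424.5  -8.2  16.1]
```

View pics/w1.png

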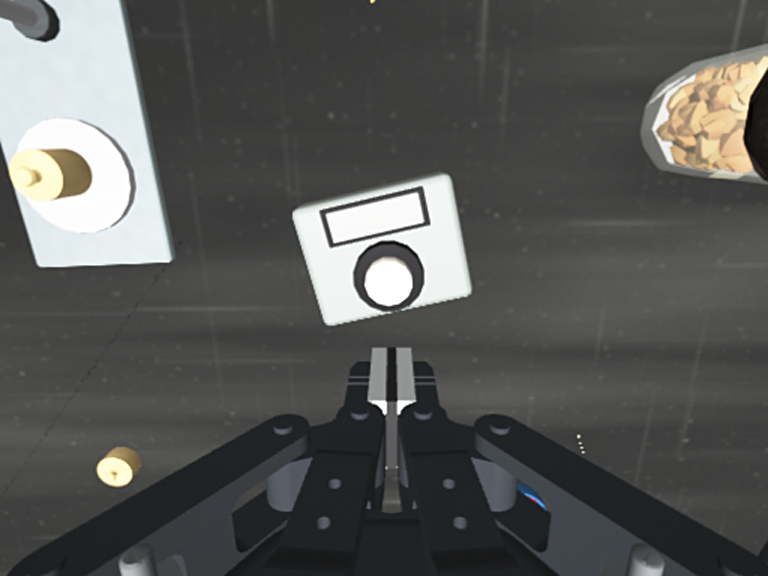

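Call:
carry_out([
  [0, 0, 0.05],
  [0, 0, 0.09],
  [0, 0, 0.095],
  [0, 0, 0.095],
  [0, 0, 0.095],
], roll=[0, 0, 0, 0, 0], claw=[0, 0, 0, 0, 0])

```text
clock: 4.32
position: [586.5, -217.0, 237.3]
ee_rot: [1.0, 0.0, 0.002, 0.0]
contact_force: [0.1, 0.2, -0.4]
gripper_width: 0.2
grasp_force: 0.0
```

Call:
carry_out([
  [0, 0, 0.003],
  [0, 0, 0.006],
  [0, 0, 0.009],
  [0, 0, 0.009],
], roll=[0, 0, 0, 0], claw=[0, 0, 0, 0])

```text
clock: 4.82
position: [585.6, -217.4, 225.3]
ee_rot: [1.0, -0.0, -0.0, -0.0]
contact_force: [0.4, -0.4, -0.1]
gripper_width: 0.0
grasp_force: 0.0
```

Call:
carry_out([
  [0, 0, 0.002],
  [0, 0, 0.004],
  [0, 0, 0.004],
], roll=[0, 0, 0], claw=[0, 0, 0])

```text
clock: 5.2
position: [585.8, -217.3, 221.9]
ee_rot: [1.0, -0.0, 0.0, 0.0]
contact_force: [-0.6, 0.4, 2.8]
gripper_width: -0.0
grasp_force: 1.1
```

Call:
carry_out([
  [0, 0, 0.002],
  [0, 0, 0.003],
  [0, 0, 0.003],
], roll=[0, 0, 0], claw=[0, 0, 0])

```text
clock: 5.58
position: [585.9, -217.4, 219.0]
ee_rot: [1.0, -0.0, 0.0, 0.0]
contact_force: [-0.9, -1.2, 4.4]
gripper_width: -0.2
grasp_force: 2.0
```

Call:
carry_out([
  [0, 0, 0.001],
  [0, 0, 0.002],
  [0, 0, 0.002],
], roll=[0, 0, 0], claw=[0, 0, 0])

```text
clock: 5.95
position: [585.8, -217.3, 217.5]
ee_rot: [1.0, -0.0, 0.0, 0.0]
contact_force: [-1.1, 1.1, 7.5]
gripper_width: 0.0
grasp_force: 3.7
```

Call:
carry_out([
  [0, 0, 0.001],
  [0, 0, 0.001],
  [0, 0, 0.001],
], roll=[0, 0, 0], claw=[0, 0, 0])

```text
clock: 6.32
position: [585.8, -217.3, 217.4]
ee_rot: [1.0, -0.0, 0.0, 0.0]
contact_force: [-3.9, 1.1, 11.3]
gripper_width: -0.0
grasp_force: 5.8
```

Call:
carry_out([
  [0, 0, -0.01],
  [0, 0, -0.06],
  [0, 0, -0.12],
  [0, -0.03, -0.18],
  [0.03, -0.09, -0.2],
  [0.035, -0.15, -0.2],
  [0.035, -0.187, -0.2],
  [0.035, -0.187, -0.2],
], roll=[0, 0, 0, 0, 0, 0, 0, 0], claw=[0, 0, 0, 0, 0.05, 0.05, 0.05, 0.05])

```text
clock: 7.32
position: [620.9, -27.4, 414.9]
ee_rot: [1.0, 0.002, -0.001, -0.0]
contact_force: [0.2, -0.1, 0.2]
gripper_width: 49.8
grasp_force: 0.0
```

```bash
python3 - <<'E'
from h import *
np.set_printoptions(precision=1,suppress=True)
p,st=snap('wrist');print(st['position'],st['clock'])
for n in('pointer_tip','weight_top','weight','stand','small_weight'):
  for r in place_of(p,n)[:2]: print(n,r['conf'],np.array(r['at']),dep(p,r['at'],st))
save(p,'w2.png',s=1.5)
# cloud
z=p['z_map'];T=T_of(p,st);H,W=z.shape
g=np.stack(np.meshgrid(np.arange(W),np.arange(H)),-1).reshape(-1,1,2).astype(float)
u=cv2.undistortPoints(g,np.array(p['mtx'],float),np.array([p['k1'],0,0,0.]))[:,0]
P=np.c_[u[:,0],-u[:,1],-np.ones(len(u))]*z.reshape(-1,1)@T[:3,:3].T+T[:3,3]
ok=(z.reshape(-1)>0)&(P[:,0]>580)&(P[:,0]<800)&(abs(P[:,1]+30)<90)
np.save('c.npy',np.c_[P,g[:,0]][ok])
Q=np.c_[P,g[:,0]][ok]
b=Q[(Q[:,2]>75)&(Q[:,2]<200)]
for h in range(75,200,5):
  s=b[(b[:,2]>=h)&(b[:,2]<h+5)]
  if len(s)>3: print(h,len(s),np.r_[s.min(0)[:2],s.max(0)[:2]],s.mean(0))
E
```

```text
[620.9 -27.4 414.9] 7.325
pointer_tip 0.95 [261.5 108.6] [682.5 -28.5  12.7]
weight_top 0.81 [261.3 141.7] [649.1 -28.3  56.5]
weight_top 0.71 [246.9 285.9] [431.8  -8.3  15. ]
weight 0.89 [261.3 142. ] [648.8 -28.3  56.6]
stand 0.93 [263.6 136.1] [654.1 -30.9  47.5]
small_weight 0.74 [246.  282.6] [435.6  -6.9  12.4]
130 5 [718.7 -35.4 725.7 -12.9] [722.  -23.9 134.1 256.2  63.4]
135 338 [689.2 -34.6 734.2  -0.2] [712.7 -20.9 138.6 252.1  75.4]
140 530 [697.  -36.6 734.5   0.2] [724.1 -19.2 142.8 249.8  59.1]
145 25 [722.6 -35.  729.3  -0.3] [725.3 -22.1 146.4 253.6  56.9]
150 6 [724.3 -29.1 725.4 -23.3] [724.6 -26.2 152.7 259.   56.8]
155 5 [723.9 -28.3 724.7 -23.4] [724.3 -26.1 157.2 258.8  56.6]
180 28 [721.7 -33.2 733.8 -18.4] [724.7 -26.7 183.5 259.5  50.7]
185 483 [721.4 -33.1 735.8 -19. ] [728.8 -25.8 186.6 258.1  42.5]
```

View pics/w2.png

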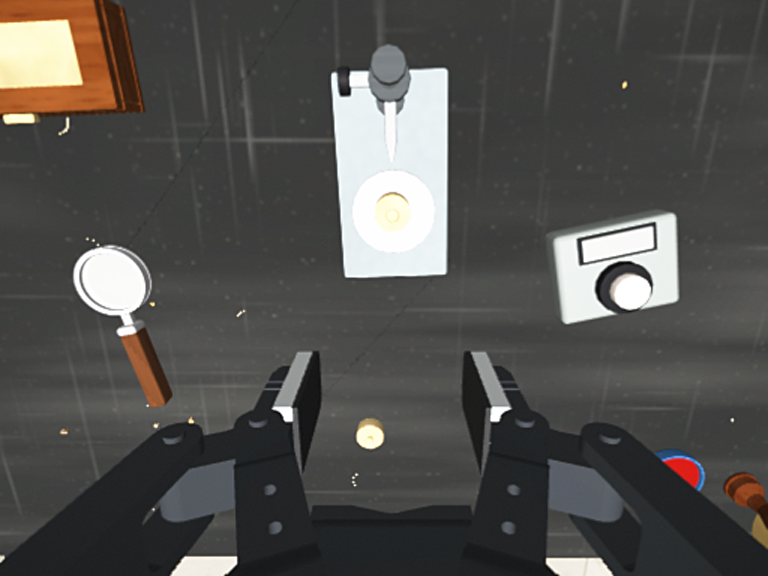

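```bash
python3 - <<'E'
from h import *
np.set_printoptions(precision=1,suppress=True)
Q=np.load('c.npy')
b=Q[(Q[:,2]>100)&(Q[:,2]<170)]
for v in range(60,112,3):
  s=b[(b[:,4]>=v)&(b[:,4]<v+3)&(b[:,3]>254)&(b[:,3]<268)]
  if len(s): print(v,len(s),s[:,3].min(),s[:,3].max(),s[:,0].mean(),s[:,1].mean(),'top',np.percentile(s[:,2],[10,50,90]))
s=Q[(Q[:,2]>15)&(Q[:,2]<26)];s=s[np.hypot(s[:,0]-646,s[:,1]+28)<45]
print('stage',len(s),s.mean(0),s.min(0),s.max(0))
s=Q[(Q[:,2]>47)&(Q[:,2]<65)];s=s[np.hypot(s[:,0]-648,s[:,1]+28)<20]
print('wtop',len(s),s.mean(0),s.min(0),s.max(0))
p,st=snap('wrist')
print('tip',place_of(p,'pointer_tip')[:1])
a=place_of(p,'pointer_tip')[0]['at']
for z in(130,135,140):print(onz(p,a,z,st))
for n in('lens_center','loupe_grip','loupe'):
  for r in place_of(p,n)[:1]:print(n,r,onz(p,r['at'],{'lens_center':7,'loupe_grip':10,'loupe':0}[n],st),dep(p,r['at'],st))
E
```

```text
60 39 255.0 267.0 722.7425291194021 -27.62191512360758 top [142.9 143.8 144.9]
63 39 255.0 267.0 720.7040600034891 -27.632394381664636 top [142.5 143.6 144.4]
66 31 255.0 266.0 718.8652167252709 -26.732799246670726 top [138.7 142.5 143.9]
69 22 256.0 263.0 716.7671006252508 -26.251043813669572 top [138.2 139.2 141.1]
72 24 256.0 263.0 714.669421182998 -26.50000852155488 top [137.9 139.2 140.2]
75 24 256.0 263.0 712.4995024341139 -26.506451443331482 top [137.7 139.1 140.4]
78 24 256.0 263.0 710.3251896840057 -26.511761856737042 top [138.1 139.1 139.9]
81 24 256.0 263.0 708.1260933669588 -26.51537226109397 top [137.5 139.3 140.7]
84 24 256.0 263.0 705.9166828013158 -26.521406182611315 top [138.3 139.4 140.2]
87 24 256.0 263.0 703.7025124855213 -26.523549668182312 top [137.9 139.4 140.1]
90 22 256.0 263.0 701.5063184789049 -26.782062896271725 top [137.7 139.2 140.1]
93 21 257.0 263.0 699.2256828695771 -26.93297549354573 top [138.8 139.7 140.4]
96 19 257.0 263.0 697.044238411433 -26.939708388243854 top [137.8 138.7 140. ]
99 15 258.0 262.0 694.6786818085063 -26.94396343348314 top [137.6 137.9 139.3]
102 11 259.0 262.0 692.4561257661699 -27.24259565390728 top [137.5 138.3 138.9]
105 8 259.0 261.0 690.1360513777743 -27.05620853522432 top [136.6 137.3 137.8]
stage 1841 [645.3 -29.1  20.7 261.8 140.2] [611.3 -62.6  15.  235.  112. ] [678.6   4.   25.8 289.  167. ]
wtop 417 [647.6 -27.6  49.2 260.7 142. ] [633.6 -40.6  47.  249.  130. ] [660.9 -14.3  58.7 272.  154. ]
tip [{'at': [253.4, 108.4], 'conf': 0.91}]
[687.9 -26.3 130. ]
[688.2 -26.4 135. ]
[688.4 -26.5 140. ]
lens_center {'at': [73.7, 190.2], 'conf': 0.57} [577.2 218.6   7. ] [577.8 217.3   9. ]
loupe_grip {'at': [94.9, 239.7], 'conf': 0.98} [505.  201.1  10. ] [508.9 196.4  17.5]
loupe {'at': [74.8, 188.7], 'conf': 0.97} [577.1 221.3   0. ] [579.8 215.7   8.5]
```

Call:
carry_out([
  [-0.03, -0.05, 0],
  [-0.06, -0.11, 0],
  [-0.09, -0.16, 0.02],
  [-0.116, -0.21, 0.05],
  [-0.116, -0.228, 0.085],
  [-0.116, -0.228, 0.085],
  [-0.116, -0.228, 0.085],
  [-0.116, -0.228, 0.085],
], roll=[0, -4, -8, -12, -14, -14, -14, -14], claw=[0.05, 0.05, 0.05, 0.05, 0.05, 0.05, 0.05, 0.05])

```text
clock: 8.93
position: [505.7, 197.1, 332.2]
ee_rot: [0.993, 0.121, 0.001, -0.001]
contact_force: [-0.6, 0.9, -0.4]
gripper_width: 50.1
grasp_force: 0.0
```

```bash
cat > lp.py <<'E'
from h import *
np.set_printoptions(precision=1,suppress=True)
p,st=snap('wrist');print(st['position'],st['clock'],go(st['position'],0,st)[3])
D={}
for n,z in(('lens_center',7),('loupe_grip',10)):
  for r in place_of(p,n)[:1]:D[n]=onz(p,r['at'],z,st);print(n,r,D[n],dep(p,r['at'],st))
hsv=cv2.cvtColor(p['img'],cv2.COLOR_RGB2HSV)
m=cv2.inRange(hsv,(0,90,40),(15,255,200));k,l,s,c=cv2.connectedComponentsWithStats(m)
for i in range(1,k):
  if s[i][4]>300:
    ys,xs=np.where(l==i)
    W=np.array([onz(p,(x,y),18,st)[:2] for x,y in zip(xs[::3],ys[::3])]).astype(np.float32)
    (cx,cy),(w,h),a=cv2.minAreaRect(W);print('wood',s[i],(cx,cy),(w,h),a)
E
cat lp.py > lp1.py; echo "save(p,'w3.png',s=1.5)">>lp1.py; python3 lp1.py
```

```text
[505.7 197.1 332.2] 8.925 13.88
lens_center {'at': [259.5, 95.7], 'conf': 0.69} [581.2 216.6   7. ] [581.2 216.6   9. ]
loupe_grip {'at': [256.8, 176.6], 'conf': 0.9} [504.  200.4  10. ] [506.8 200.9  20.6]
wood [ 246  149   18   72 1142] (496.1867370605469, 201.23092651367188) (74.759033203125, 15.897794723510742) 12.079510688781738
```

View pics/w3.png

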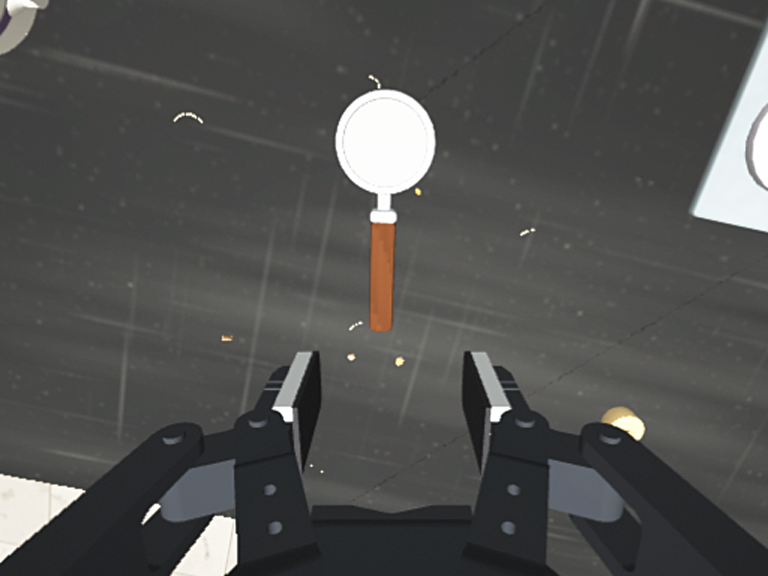

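Call:
carry_out([
  [0.002, -0.004, 0.05],
  [0.002, -0.004, 0.1],
  [0.002, -0.004, 0.1],
  [0.002, -0.004, 0.1],
  [0.002, -0.004, 0.1],
], roll=[1, 2.2, 2.2, 2.2, 2.2], claw=[0.05, 0.05, 0.05, 0.05, 0.05])

```text
clock: 9.7
position: [506.8, 202.6, 233.2]
ee_rot: [0.995, 0.103, 0.002, -0.001]
contact_force: [-1.0, 0.2, -0.1]
gripper_width: 49.9
grasp_force: 0.0
```

```bash
python3 lp.py
```

```text
[506.8 202.6 233.2] 9.7 11.78
lens_center {'at': [261.0, 99.8], 'conf': 0.69} [581.2 217.7   7. ] [581.2 217.7   8.9]
loupe_grip {'at': [258.6, 215.7], 'conf': 0.77} [504.4 203.4  10. ] [508.7 204.2  20.6]
wood [ 247  178   24  102 2306] (496.26593017578125, 201.50099182128906) (75.89762878417969, 15.459773063659668) 12.337284088134766
```

Call:
carry_out([
  [0, 0, 0.03],
  [0, 0, 0.05],
  [0, 0, 0.057],
  [0, 0, 0.057],
  [0, 0, 0.057],
], roll=[0, 0, 0, 0, 0], claw=[0.05, 0.05, 0.05, 0.05, 0.05])

```text
clock: 10.48
position: [506.4, 202.4, 174.7]
ee_rot: [0.995, 0.103, 0.001, -0.0]
contact_force: [0.3, 0.3, -0.1]
gripper_width: 49.8
grasp_force: 0.0
```

Call:
carry_out([
  [0, 0, 0],
  [0, 0, 0],
  [0, 0, 0],
  [0, 0, 0],
  [0, 0, 0],
  [0, 0, 0],
], roll=[0, 0, 0, 0, 0, 0], claw=[0.03, 0.02, 0.01, 0, 0, 0])

```text
clock: 11.22
position: [506.2, 202.3, 174.4]
ee_rot: [0.995, 0.103, 0.001, -0.0]
contact_force: [-0.2, 0.3, 5.7]
gripper_width: 14.5
grasp_force: 60.1
```

Call:
carry_out([
  [0, 0, -0.005],
  [0, 0, -0.03],
  [0, 0, -0.07],
  [0, 0, -0.12],
  [0, 0, -0.155],
  [0, 0, -0.155],
  [0, 0, -0.155],
  [0, 0, -0.155],
], roll=[0, 0, 0, 0, 0, 0, 0, 0], claw=[0, 0, 0, 0, 0, 0, 0, 0])

```text
clock: 12.22
position: [505.6, 201.8, 327.0]
ee_rot: [0.995, 0.102, -0.002, 0.001]
contact_force: [1.0, -0.4, -0.8]
gripper_width: 14.5
grasp_force: 59.3
```

```bash
cat > held.py <<'E'
from h import *
import sys
np.set_printoptions(precision=2,suppress=True)
p,st=snap('wrist');print(st['position'],st['clock'],st['gripper_width'],go(st['position'],0,st)[3])
z=p['z_map'];Tc=np.array(p['T_tool_cam']);H,W=z.shape
g=np.stack(np.meshgrid(np.arange(W),np.arange(H)),-1).reshape(-1,1,2).astype(float)
u=cv2.undistortPoints(g,np.array(p['mtx'],float),np.array([p['k1'],0,0,0.]))[:,0]
P=np.c_[u[:,0],-u[:,1],-np.ones(len(u))]*z.reshape(-1,1)@Tc[:3,:3].T+Tc[:3,3]
ok=(z.reshape(-1)>0)&(P[:,2]>140)&(P[:,2]<185)&(P[:,0]>38)&(P[:,0]<125)&(abs(P[:,1])<45)
Q=P[ok]; A=np.c_[Q[:,:2],np.ones(len(Q))];c=np.linalg.lstsq(A,Q[:,2],rcond=None)[0]
print('tool frame lens pts',len(Q),'min',Q.min(0),'max',Q.max(0),'mean',Q.mean(0),'z=ax+by+c',c,'tilt deg',np.degrees(c[:2]))
q,(w,h),a=cv2.minAreaRect(Q[:,:2].astype(np.float32));print('rect',q,w,h);print('circ',cv2.minEnclosingCircle(Q[:,:2].astype(np.float32)))
save(p,sys.argv[1],s=1.5)
for n in('lens_center','loupe_grip'):
  for r in place_of(p,n)[:1]:
    d=Tc[:3,:3]@ray(p,r['at']);o=Tc[:3,3];print(n,r,'at tool z=168:',o+d*(168-o[2])/d[2])
E
python3 held.py w4.png
```

```text
[505.6  201.82 327.  ] 12.225 14.466714477152397 11.74
tool frame lens pts 17425 min [ 38.03 -30.42 157.57] max [107.26  30.61 169.74] mean [ 77.72   0.05 163.95] z=ax+by+c [ -0.    -0.   163.99] tilt deg [-0.03 -0.07]
rect (76.59284973144531, -0.013355255126953125) 60.91975784301758 60.75353240966797
circ ((72.60751342773438, 0.5995845794677734), 34.7174072265625)
lens_center {'at': [261.1, 95.8], 'conf': 0.82} at tool z=168: [ 77.53   0.75 168.  ]
loupe_grip {'at': [262.9, 252.1], 'conf': 0.55} at tool z=168: [ -0.65   1.75 168.  ]
```

View pics/w4.png

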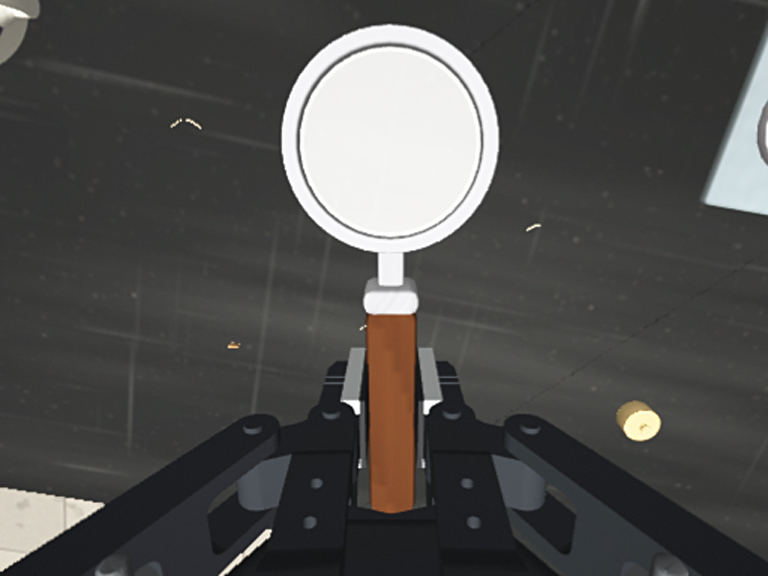

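Call:
carry_out([
  [0.007, 0.02, 0],
  [0.016, 0.05, 0],
  [0.025, 0.08, 0],
  [0.034, 0.105, 0],
  [0.04, 0.118, 0],
  [0.04, 0.123, 0],
  [0.04, 0.123, 0],
  [0.04, 0.123, 0],
], roll=[1, 3, 6, 9, 11, 11.7, 11.7, 11.7], claw=[0, 0, 0, 0, 0, 0, 0, 0])

```text
clock: 13.38
position: [569.9, 90.5, 328.8]
ee_rot: [1.0, 0.001, -0.0, -0.0]
contact_force: [0.0, -0.2, -0.2]
gripper_width: 14.5
grasp_force: 59.4
```

```bash
cat > m.py <<'E'
from h import *
np.set_printoptions(precision=2,suppress=True)
for it in range(2):
  p,st=snap('wrist');print(st['position'],go(st['position'],0,st)[3])
  z=p['z_map'];T=T_of(p,st);Tc=np.array(p['T_tool_cam']);H,W=z.shape
  g=np.stack(np.meshgrid(np.arange(W),np.arange(H)),-1).reshape(-1,1,2).astype(float)
  u=cv2.undistortPoints(g,np.array(p['mtx'],float),np.array([p['k1'],0,0,0.]))[:,0]
  C=np.c_[u[:,0],-u[:,1],-np.ones(len(u))]*z.reshape(-1,1)
  P=C@T[:3,:3].T+T[:3,3];Q=C@Tc[:3,:3].T+Tc[:3,3]
  r=np.hypot(Q[:,0]-77,Q[:,1]);s=Q[(r>26.5)&(r<29)&(Q[:,2]>150)&(Q[:,2]<175)&(Q[:,0]>60)];print('rim z',np.percentile(s[:,2],[5,50,95]))
  v=P[z.reshape(-1)>0]
  d=lambda x,y:np.hypot(v[:,0]-x,v[:,1]-y)
  s=v[(d(729,-26)<12)&(v[:,2]>183)&(v[:,2]<191)];print('post top',len(s),s.mean(0) if len(s) else'')
  s=v[(v[:,0]>693)&(v[:,0]<713)&(abs(v[:,1]+27)<8)&(v[:,2]>125)&(v[:,2]<150)];print('rod',len(s),np.percentile(s,[10,50,90],axis=0) if len(s) else '')
  s=v[(d(648,-28)<9)&(v[:,2]>53)&(v[:,2]<62)];print('knob',len(s),s.mean(0) if len(s) else'',s.max(0) if len(s) else '')
  s=v[(d(645,-29)<40)&(v[:,2]>17)&(v[:,2]<24)];(q,R_)=cv2.minEnclosingCircle(s[:,:2].astype(np.float32)) if len(s) else (0,0);print('stage',len(s),q,R_,s[:,2].mean())
  for n,h in(('weight_top',56),('weight',20),('stand',0)):
    for r in place_of(p,n)[:1]:print(n,r['conf'],onz(p,r['at'],h,st),dep(p,r['at'],st))
save(p,'w5.png',s=1.5)
E
python3 m.py
```

```text
[569.92  90.48 328.76] 0.13
rim z [158.96 160.22 166.72]
post top 0 
rod 0 
knob 141 [647.06 -26.61  55.84] [651.78 -22.2   58.11]
stage 3311 (644.1119995117188, -28.36261558532715) 33.971221923828125 20.768156302527505
weight_top 0.66 [647.07 -26.41  56.  ] [647.07 -26.17  56.5 ]
weight 0.76 [647.17 -27.09  20.  ] [647.25 -15.47  47.62]
stand 0.76 [642.41 -29.88   0.  ] [643.13 -14.32  38.71]
[570.06  90.28 328.81] 0.11
rim z [158.93 160.16 166.52]
post top 0 
rod 0 
knob 140 [647.12 -26.72  55.88] [651.9  -22.82  58.49]
stage 3312 (643.903076171875, -28.405075073242188) 33.932769775390625 20.700761726250082
weight_top 0.93 [647.8  -28.08  56.  ] [647.8  -27.62  56.93]
weight 0.78 [647.22 -27.47  20.  ] [647.31 -15.65  48.06]
stand 0.82 [645.78 -32.82   0.  ] [646.14 -13.81  46.24]
```

View pics/w5.png

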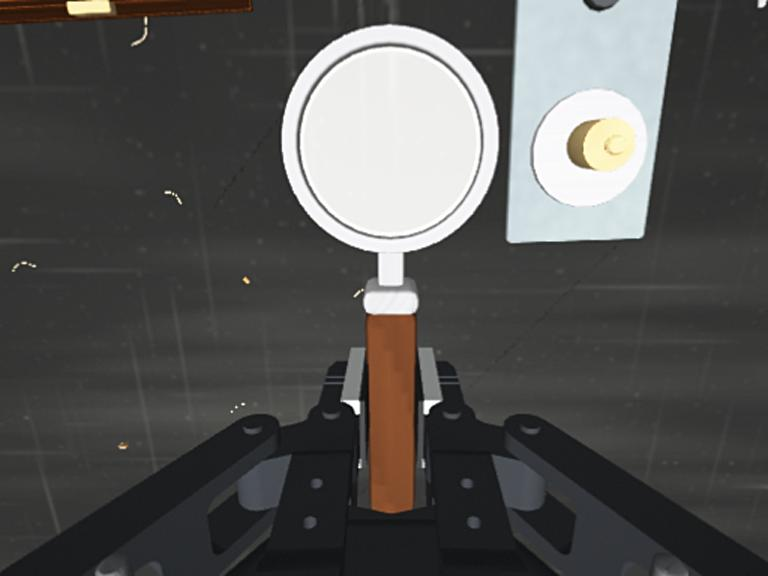

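Call:
carry_out([
  [0.01, 0, -0.03],
  [0.03, 0.01, -0.06],
  [0.035, 0.015, -0.075],
  [0.035, 0.015, -0.075],
  [0.035, 0.015, -0.075],
  [0.035, 0.015, -0.075],
  [0.035, 0.015, -0.075],
], roll=[0, 0, 0, 0, 0, 0, 0], claw=[0, 0, 0, 0, 0, 0, 0])

```text
clock: 14.65
position: [605.0, 75.1, 403.0]
ee_rot: [1.0, 0.001, -0.001, 0.0]
contact_force: [-0.0, -0.1, -0.3]
gripper_width: 14.6
grasp_force: 59.3
```

```bash
python3 m.py
```

```text
[604.98  75.08 402.99] 0.08
rim z [158.96 160.22 166.78]
post top 542 [727.59 -24.9  186.2 ]
rod 243 [[695.98 -27.89 137.44]
 [704.05 -25.53 139.  ]
 [711.15 -23.66 140.24]]
knob 71 [647.23 -27.05  56.11] [651.51 -22.57  57.88]
stage 1863 (643.938720703125, -28.672033309936523) 34.00667953491211 20.78226763202767
weight_top 0.7 [646.36 -29.    56.  ] [646.43 -28.81  56.57]
weight 0.89 [645.89 -27.86  20.  ] [648.82 -19.77  47.81]
stand 0.95 [643.42 -30.11   0.  ] [648.46 -16.75  47.53]
[605.22  74.99 403.56] 0.07
rim z [158.95 160.24 166.56]
post top 565 [727.97 -24.85 186.23]
rod 244 [[695.84 -27.94 137.26]
 [703.57 -25.45 139.11]
 [711.21 -23.65 140.45]]
knob 73 [647.26 -27.03  56.01] [651.98 -22.91  57.94]
stage 1853 (644.0795288085938, -28.763036727905273) 33.97380447387695 20.78217340865195
weight_top 0.67 [645.45 -29.33  56.  ] [645.53 -29.12  56.66]
weight 0.66 [644.4 -28.2  20. ] [647.45 -20.14  47.71]
stand 0.67 [645.26 -30.01   0.  ] [650.14 -16.59  47.93]
```

Call:
carry_out([
  [-0.015, 0.02, 0],
  [-0.03, 0.05, 0],
  [-0.035, 0.08, 0],
  [-0.035, 0.102, 0],
  [-0.035, 0.102, 0.02],
  [-0.035, 0.102, 0.045],
  [-0.035, 0.102, 0.065],
  [-0.035, 0.102, 0.08],
], roll=[0, 0, 0, 0, 0, 0, 0, 0], claw=[0, 0, 0, 0, 0, 0, 0, 0])

```text
clock: 16.05
position: [570.3, -27.2, 322.9]
ee_rot: [1.0, 0.0, -0.0, 0.0]
contact_force: [0.4, 0.4, -1.2]
gripper_width: 14.6
grasp_force: 59.3
```

Call:
carry_out([
  [0, 0, 0.007],
  [0, 0, 0.014],
  [0, 0, 0.0197],
  [0, 0, 0.0197],
  [0, 0, 0.0197],
  [0, 0, 0.0197],
], roll=[0, 0, 0, 0, 0, 0], claw=[0, 0, 0, 0, 0, 0])

```text
clock: 16.8
position: [570.5, -27.1, 304.4]
ee_rot: [1.0, 0.001, 0.0, -0.0]
contact_force: [0.6, -0.0, -1.0]
gripper_width: 14.6
grasp_force: 59.3
```

```bash
python3 - <<'E'
from h import *
for i in range(4):
  p,st=snap('wrist');print(st['position'],go([570.2,-27.3,303.6],0,st))
p,st=snap('scene');save(p,'s2.png',(220,120,370,240),5)
E
python3 held.py w6.png
```

```text
[570.45212658 -27.12581381 304.41365426] (array([-0.0003,  0.0002,  0.0008]), np.float64(0.06), 'yaw now', np.float64(0.06))
[570.4098567  -27.13466495 304.36228729] (array([-0.0002,  0.0002,  0.0008]), np.float64(0.06), 'yaw now', np.float64(0.06))
[570.39709921 -27.12828209 304.28323874] (array([-0.0002,  0.0002,  0.0007]), np.float64(0.06), 'yaw now', np.float64(0.06))
[570.36587584 -27.16106415 304.20621873] (array([-0.0002,  0.0001,  0.0006]), np.float64(0.06), 'yaw now', np.float64(0.06))
[570.36 -27.16 304.12] 17.05 14.834537228350182 0.06
tool frame lens pts 17443 min [ 38.04 -30.25 157.58] max [107.19  30.5  169.6 ] mean [ 77.8    0.01 163.95] z=ax+by+c [  0.    -0.   163.94] tilt deg [ 0.01 -0.06]
rect (76.87162780761719, 0.057674407958984375) 60.75578308105469 60.72156524658203
circ ((72.71561431884766, -0.009002570062875748), 34.7236442565918)
lens_center {'at': [261.8, 96.5], 'conf': 0.58} at tool z=168: [ 77.34   1.03 168.  ]
loupe_grip {'at': [263.7, 254.1], 'conf': 0.56} at tool z=168: [ -1.72   2.14 168.  ]
```

View pics/s2.png

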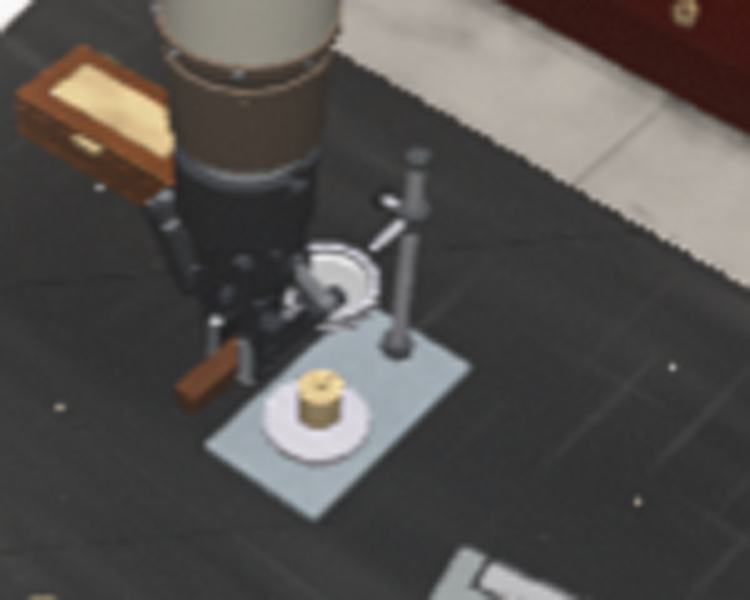

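Call:
carry_out([
  [0, 0, 0],
  [0, 0, 0],
  [0, 0, 0],
  [0, 0, 0],
  [0, 0, 0],
  [0, 0, 0],
], roll=[0, 0, 0, 0, 0, 0], claw=[0, 0, 0, 0, 0, 0])

```text
clock: 17.95
position: [570.4, -27.2, 304.0]
ee_rot: [1.0, 0.001, -0.0, 0.0]
contact_force: [0.3, -0.3, -1.3]
gripper_width: 14.5
grasp_force: 59.3
```

```bash
python3 -c "
from h import *
s=read_state();print(s['position'],s['gripper_width'],s['joint_vel'])
if np.abs(s['position']-[570.2,-27.3,303.6]).max()<1.2 and s['gripper_width']>13: print(job_done())"
```

```text
[570.35326965 -27.17155213 304.01841327] 14.527091554713635 [-0.00041153 -0.00046675  0.0004403   0.00077433  0.00027918 -0.00091492]
the job is handed in; nothing more can be done
None
```

I pressed the timer button until it stopped moving and let it come back up. The loupe is held level and still, its lens centred over the brass weight at about 136 mm, the pointer's measured height, touching neither stand nor weight; I handed the job in at about 18 s (no verdict was returned).

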